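# Fill up the bench caddy with dispenser bottles

### The job

On the electronics bench a round metal caddy holds five slim dispenser bottles of a rosette of seven: the place in the middle and one place in the ring around it are empty. Stand the two loose slim bottles of the same kind upright on the caddy's floor, one in each empty place (either bottle in either place), each roughly centred in its place so that the rosette is even. Set them down gently, without dropping them or knocking them over; the squat, broad bottle does not belong there.

Things in the scene. Friction and masses are not known exactly. Their poses are not given: they have to be found in the camera images.
- bottle_a: white closed bottle with slim black cap, loose on the bench, about 60 g, one of two alike. Body diameter 32 mm, 52 mm high; shoulder up to 62 mm; then a straight rigid cap of diameter 16 mm, from 62 to 104 mm height, to grip it by. Origin: centre of the underside; z up through the cap. A broader, lower bottle near by (diameter 50 mm, 68 mm high, same cap width) is not meant
- bottle_b: white closed bottle with slim black cap, loose on the bench, about 60 g, the other of the two. Body diameter 32 mm, 52 mm high; shoulder up to 62 mm; then a straight rigid cap of diameter 16 mm, from 62 to 104 mm height, to grip it by. Origin: centre of the underside; z up through the cap. A broader, lower bottle near by (diameter 50 mm, 68 mm high, same cap width) is not meant
- caddy: round aluminium tub, fixed, outer diameter 148, wall 4, height 45, floor 5 mm thick. Origin: centre of its underside, right below the empty middle place; z up. Six ring places 44 mm from the centre, every 60 degrees from its +x axis; the one on +x is empty, five hold bottles like the loose ones, held fast, tops 109 mm above the bench. 28 mm free between caps, 12 mm between bodies. Dark discs mark the empty places
- ring_gap (a point): the empty place in the ring: the point on the caddy's floor (5 mm above the bench) at the centre of that place, 44 mm along the caddy's +x axis; its axes are those of the caddy
Not all that is in view belongs to the job. What is shaped like the bottle_a but blue is not meant. Several things look just like the caddy: the one meant starts farthest to the robot's right.

How it is judged:
At the end, for the whole second after the job is handed in: One loose slim bottle stands in the middle of the caddy and the other in the ring gap, each within 15 mm of the centre of its place, on the caddy's floor (underside at most 12 mm above the caddy's underside), upright within 10 degrees and at rest (((horizontal distance between bottle_a and caddy below 0.015 m and horizontal distance between bottle_b and ring_gap below 0.015 m) or (horizontal distance between bottle_b and caddy below 0.015 m and horizontal distance between bottle_a and ring_gap below 0.015 m)) and z of each of bottle_a, bottle_b in the frame of caddy below 0.012 m and angle between each of bottle_a, bottle_b's own z axis and vertical below 0.1745 rad and linear speed of each of bottle_a, bottle_b below 0.02 m/s); the robot touches nothing.
It fails at once if one of the two bottles is dropped (moves faster than 0.6 m/s with no finger on it, a free fall of about 2 cm) ((contact force between the fingers and bottle_a below 0.05 N and linear speed of bottle_a above 0.6 m/s) or (contact force between the fingers and bottle_b below 0.05 N and linear speed of bottle_b above 0.6 m/s)).
It fails at once if one of the two bottles is knocked over (tilted more than 50 degrees) (angle between any of bottle_a, bottle_b's own z axis and vertical above 0.87 rad).
It also fails if it takes over 69 s, if anything falls off the work surface, if the arm or the gripper's body presses on something with over 40 N, if the wrist force passes 120 N, or if a joint passes its speed limit or range.

### The arm

A 6-joint arm with a two-finger parallel gripper is mounted at the origin on the work surface. World frame = base frame: x ahead of the robot, y to its left, z up, the work surface at z = 0. Lengths are in m, angles in rad, forces in N, time in s.
With the tool pointing down it reaches from about 0.425 to 1.125 m from the base axis. Payload 14.9 kg.
Tool frame: the origin (TCP) lies where the fingers leave the gripper's body, on its centre line; the fingertips stand tip_reach ahead of it and the grasp point (between the pads) lies 60 mm ahead of it (tip_reach is the distance from the TCP to the fingertips, in m); z points along the fingers, y is the line along which they close (so a half turn about z gives the same grasp; the last joint's range is limited). The gripper opens to 91 mm and grips with 3 to 60 N. Pads are 32 mm wide; open, the fingers measure 118 mm over their backs; the gripper's body (76 mm by 178 mm) begins 60 mm behind the grasp point.
Start: joints at [-1.176, 0.379, 1.734, -0, 1.028, -0.033], TCP at [0.29, -0.637, 0.292] pointing down, gripper open.
Joint ranges: [-2.77, 2.77], [-0.74, 2.19], [0, 2.66], [-1.06, 4.2], [0.31, 2.87], [-3.08, 3.08]. Speed limits (rad/s): [1.89, 1.89, 2.39, 3.14, 3.14, 3.14].

### API

Orientations are given as a rotation vector (axis times angle).
In Python, from station import * gives the robot as it stands. The module is installed in compiled form; this text tells all that it offers.
- The arm moves only by the shell command python3 -m jog 'ROWS' [FORCE]. ROWS is a JSON object of lists of equal length, an entry for each row: "offset": the shift along the world's x, y, z in units of 40 mm (1.0 is 40 mm), a list of three; "dr": the turn, a rotation vector about the world's x, y, z in units of 5 degrees (1.0 is 5 degrees), a list of three; "gripper": the closure, from -1 (fully open) to 1 (shut), so that 0 is half open. A call has 1 to 12 rows; each row is the pose to reach, as a shift and turn from the pose commanded when the call began; what a row does not reach only later rows make up. A row lasts 1/8 s, in which the tool goes at most 62.5 mm and 10.7 degrees, less where a joint would pass 70% of its speed; a pose out of reach is approached as far as the arm can. A call with a gripper value outside its range is refused whole. The fingers move at their own pace and stop on an object; FORCE is the grip in N (left out, the last holds). Time passes only in rows, so rows that repeat a pose let the fingers close. It gives the time, the measured TCP pose, the force, the opening and the grip force at its end, in the units of the state.
- state(): the state, without advancing time (a new reading comes with each control period).
- read_camera(name): name is "scene" or "top" or "wrist"; returns a dict with "color" (384x512x3 uint8, red, green, blue), "depth" (384x512 float32, m along the optical axis (not along the pixel's ray), 0 where there is no reading), "fx", "fy", "cx", "cy" (pixels), "world_from_camera" (4x4, takes a point from camera to world coordinates); the wrist camera has in their place "tool_from_camera" (4x4, takes a point from camera to tool coordinates, whose origin is the TCP and whose axes are the flange's). Camera axes: x right, y down, z forward; pixel columns grow to the right and rows downward; lengths in m; the calibration is good to about 2 mm. A picture is of the moment at which its call begins: read the wrist's pose just before it.
- job_done(): hands the job in; it is judged then, once.
Trained networks look in the newest picture that a camera, given by its name, has taken for a name from the list of things; names that differ only in an ending like _2 or _b are one class to them, and where a whole thing is asked for, a point or a joint stands for the part that bears it (a point fixed in the world has none). Each returns a list of dicts, best first, with "confidence" (0 to 1); they miss things now and then, are a little off and sometimes report something else, mostly with a low value. They report only what shows in the picture. A call takes as long as a camera call. They do not tell look-alikes from the thing itself.
- silhouettes(camera, target): "region" (384x512 bool, what is visible of it) and "rect" ([left, top, right, bottom] in pixels, round what is visible of it).
The state is a dict: "time": time; "joint_pos": joint angles; "dq": joint speeds; "joint_torque": joint torques, N m; "tcp_pos": TCP position; "tcp_rot": TCP orientation; "contact_force": force on the tool from outside, world axes, zero at the start; "wrist_torque": the same for the moment, N m; "opening": opening from 0.0 (shut) to 1.0 (fully open); "finger_force": force on a finger pad.
Only numpy, scipy, OpenCV 4.12 (cv2) and the standard library are available. Lean on these libraries where they do the work, as an engineer would, in place of code of your own. Each camera call takes 0.05 s, during which the arm holds its last target. There are 200 camera calls.

## Working session

There is one attempt and no reset: what is moved stays moved. The work goes in short steps, Python scripts to look and compute and a shell command to move; the robot and the scene stay as the last step left them, time stands still between calls to the robot, and variables do not carry over. Pictures are saved under pics/ and viewed, at most 10 in all, crops included, and the job is handed in when it is done.

```bash
mkdir -p pics; cat > h.py <<'E'
from station import *
import numpy as np, cv2
def pts(c,mask,T=None):
    T=c["world_from_camera"] if T is None else T
    v,u=np.nonzero(mask&(c["depth"]>0)); d=c["depth"][v,u]
    P=np.c_[(u-c["cx"])/c["fx"]*d,(v-c["cy"])/c["fy"]*d,d,np.ones(len(d))]
    return (P@np.array(T).T)[:,:3],u,v
E
python3 - <<'E'
from h import *
s=state();print(s["time"],s["tcp_pos"],s["tcp_rot"],s["opening"])
ims=[]
for n in("scene","top"):
    c=read_camera(n);ims.append(c["color"])
    cv2.imwrite(f"pics/{n}0.png",cv2.cvtColor(cv2.resize(c["color"],(800,600)),cv2.COLOR_RGB2BGR))
    for t in("bottle_a","caddy"):
        for r in silhouettes(n,t):
            P,u,v=pts(c,r["region"])
            if len(P)==0: continue
            z=P[:,2].max(); top=P[P[:,2]>z-.012]
            print(n,t,round(r["confidence"],2),np.round(r["rect"]),"med",np.round(np.median(P,0),3),"zmax",round(z,3),"top",np.round(top.mean(0),3),"col",c["color"][v,u].mean(0).round())
E
```

```text
0.0 [ 0.29025502 -0.63665132  0.29160913] [-3.06900221e+00 -6.66584615e-01  3.21252911e-04] 0.9993465352298391
scene bottle_a 0.79 [232. 156. 247. 186.] med [ 0.518 -0.065  0.049] zmax 0.105 top [ 0.514 -0.066  0.1  ] col [116. 117. 115.]
scene bottle_a 0.6 [179. 148. 194. 185.] med [ 0.55  -0.209  0.048] zmax 0.104 top [ 0.546 -0.213  0.101] col [126. 125. 122.]
scene bottle_a 0.55 [262. 161. 274. 192.] med [0.522 0.008 0.051] zmax 0.105 top [0.516 0.006 0.101] col [ 28.  63. 126.]
scene caddy 0.88 [289. 162. 350. 230.] med [0.538 0.143 0.037] zmax 0.11 top [0.538 0.135 0.106] col [102. 104. 103.]
scene caddy 0.73 [352. 226. 431. 302.] med [0.686 0.329 0.039] zmax 0.111 top [0.685 0.321 0.107] col [ 99. 100.  99.]
top bottle_a 0.72 [324. 200. 341. 214.] med [ 0.541 -0.209  0.057] zmax 0.108 top [ 0.543 -0.213  0.104] col [128. 130. 126.]
top caddy 0.93 [168. 185. 224. 244.] med [0.532 0.144 0.009] zmax 0.114 top [0.53  0.133 0.109] col [111. 115. 113.]
top caddy 0.66 [ 94. 128. 155. 188.] med [0.684 0.324 0.031] zmax 0.115 top [0.677 0.318 0.109] col [102. 105. 104.]
```

View pics/scene0.png

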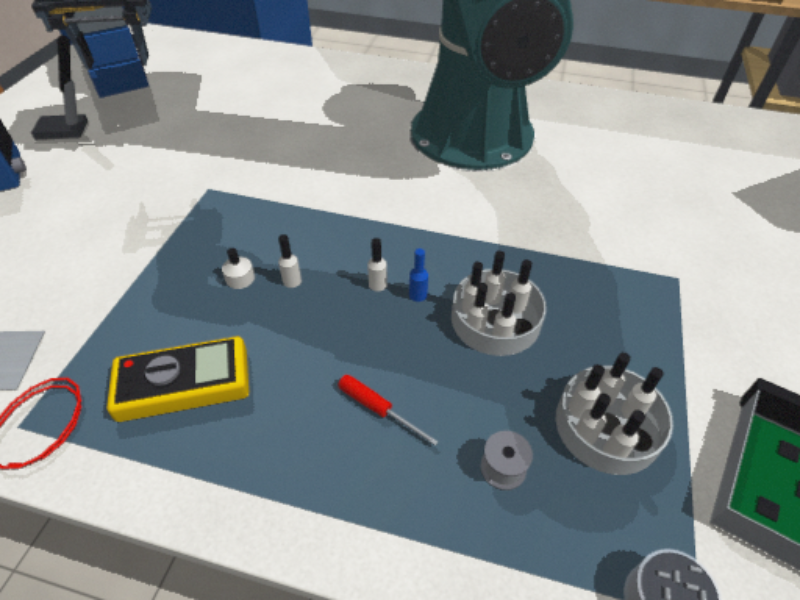

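View pics/top0.png

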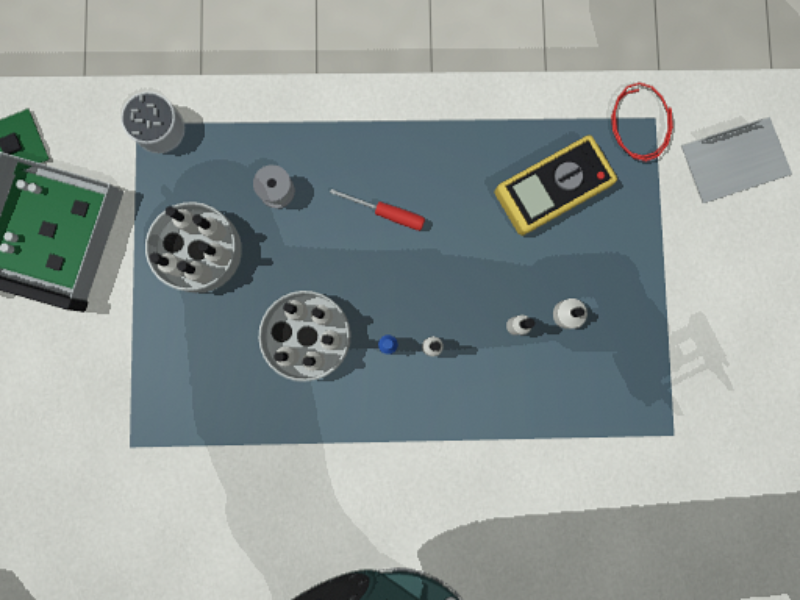

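The scene picture shows: squat bottle (237,270), slim white bottles (289,262) and (376,266), a blue look-alike (419,275), a near caddy (500,310) and a far caddy (613,418). The caddy farthest to the robot's right is the one at y≈0.14 (top view 305,336). Its gap is at (282,331). I choose the two slim white bottles and that caddy.

```bash
python3 - <<'E'
from h import *
from scipy.optimize import least_squares
from scipy.spatial.transform import Rotation as R
allc=[]
for n in("top","scene"):
    c=read_camera(n); full=np.ones(c["depth"].shape,bool); P,u,v=pts(c,full)
    col=c["color"][v,u].astype(int)
    dark=col.max(1)<70
    near=np.hypot(P[:,0]-.532,P[:,1]-.139)<.08
    Q=P[near&(P[:,2]>.085)&(P[:,2]<.118)]
    # rosette fit: points near 5 ring places
    def f(p):
        a=p[2]+np.radians([60,120,180,240,300]); C=np.c_[p[0]+.044*np.cos(a),p[1]+.044*np.sin(a)]
        d=np.hypot(*(Q[:,None,:2]-C[None]).transpose(2,0,1)).min(1); return d
    best=min((least_squares(f,[.532,.139,t],loss="soft_l1",f_scale=.005) for t in np.radians(np.arange(0,360,20))),key=lambda r:r.cost)
    print(n,"caddy",best.x[:2].round(4),np.degrees(best.x[2])%360,"res",np.median(f(best.x)),len(Q))
    rim=P[near&(P[:,2]>.035)&(P[:,2]<.052)]
    print(" rim bbox",np.percentile(rim[:,:2],[1,99],axis=0).round(3).tolist())
    for b in((.514,-.066),(.545,-.213)):
        m=(np.hypot(P[:,0]-b[0],P[:,1]-b[1])<.03)
        for lo,hi in((.07,.115),(.01,.055)):
            q=P[m&(P[:,2]>lo)&(P[:,2]<hi)]; print(" ",b,lo,len(q),q.mean(0).round(4),np.ptp(q,axis=0).round(3))
    if n=="top":
        cv2.imwrite("pics/crop1.png",cv2.cvtColor(cv2.resize(c["color"][180:255,155:385],None,fx=3.4,fy=3.4),cv2.COLOR_RGB2BGR))
s=state();print(R.from_rotvec(s["tcp_rot"]).as_matrix().round(3))
w=read_camera("wrist");cv2.imwrite("pics/w0.png",cv2.cvtColor(w["color"],cv2.COLOR_RGB2BGR))
P,u,v=pts(w,np.ones(w["depth"].shape,bool),w["tool_from_camera"])
k=(P[:,2]<.13)
print("near-tool pts",k.sum(),np.percentile(P[k],[1,50,99],axis=0).round(3) if k.any() else "", np.array(w["tool_from_camera"]).round(3).tolist())
E
```

```text
top caddy [0.5315 0.1402] 79.04393457543138 res 0.006099053617441711 208
 rim bbox [[0.459, 0.068], [0.604, 0.213]]
  (0.514, -0.066) 0.07 38 [ 0.5098 -0.0686  0.1032] [0.014 0.014 0.021]
  (0.514, -0.066) 0.01 43 [ 0.5101 -0.0639  0.0469] [0.03  0.031 0.044]
  (0.545, -0.213) 0.07 52 [ 0.5428 -0.2133  0.0985] [0.014 0.014 0.039]
  (0.545, -0.213) 0.01 62 [ 0.541  -0.2069  0.0409] [0.031 0.028 0.042]
scene caddy [0.5355 0.1432] 79.00059231682428 res 0.005066216458806064 332
 rim bbox [[0.459, 0.071], [0.605, 0.214]]
  (0.514, -0.066) 0.07 78 [ 0.5137 -0.0661  0.0909] [0.018 0.016 0.034]
  (0.514, -0.066) 0.01 149 [ 0.5209 -0.0646  0.0346] [0.025 0.031 0.045]
  (0.545, -0.213) 0.07 81 [ 0.5459 -0.2119  0.0904] [0.017 0.015 0.034]
  (0.545, -0.213) 0.01 161 [ 0.552  -0.2086  0.0348] [0.029 0.032 0.045]
[[ 0.91   0.415 -0.   ]
 [ 0.415 -0.91   0.   ]
 [ 0.    -0.    -1.   ]]
near-tool pts 73555 [[-0.013 -0.07  -0.052]
 [ 0.026  0.    -0.032]
 [ 0.039  0.069  0.062]] [[0.001, -0.967, -0.256, 0.072], [1.0, 0.001, -0.0, -0.001], [0.0, -0.256, 0.967, -0.092], [0.0, 0.0, 0.0, 1.0]]
```

View pics/crop1.png

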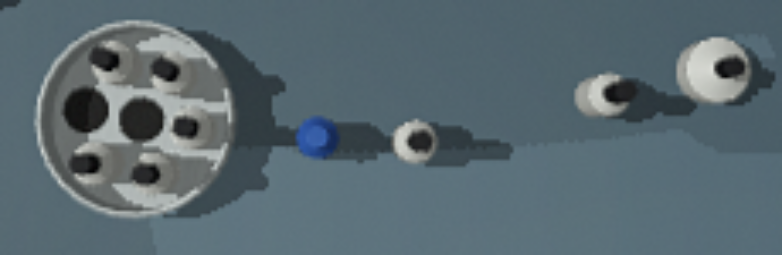

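The crop confirms it: the gap is at (85,110) and the middle at (140,120), with slim bottles at (413,142) and (603,96). The squat bottle is at (715,70) and the blue one at (317,137). I'll move above the right slim bottle, closing line perpendicular to the caddy's x axis.

```bash
python3 -m jog '{"offset":[[1.5,2.5,-0.25],[3,5,-0.5],[4.5,7.5,-0.75],[6.3,10.6,-1],[6.3,10.6,-1],[6.3,10.6,-1],[6.3,10.6,-1],[6.3,10.6,-1],[6.3,10.6,-1],[6.3,10.6,-1],[6.3,10.6,-1],[6.3,10.6,-1]],"dr":[[0,0,2],[0,0,4],[0,0,6],[0,0,8],[0,0,10],[0,0,10.9],[0,0,10.9],[0,0,10.9],[0,0,10.9],[0,0,10.9],[0,0,10.9],[0,0,10.9]],"gripper":[0,0,0,0,0,0,0,0,0,0,0,0]}' 10
cat > w.py <<'E'
from h import *
from scipy.spatial.transform import Rotation as R
import sys
s=state();w=read_camera("wrist");T=np.eye(4);T[:3,:3]=R.from_rotvec(s["tcp_rot"]).as_matrix();T[:3,3]=s["tcp_pos"]
print(s["time"],s["tcp_pos"],"y",T[:2,1].round(3),"z",T[:3,2].round(3),"q",np.round(s["joint_pos"],2),"open",s["opening"])
P,u,v=pts(w,np.ones(w["depth"].shape,bool),T@w["tool_from_camera"])
L=(np.c_[P,np.ones(len(P))]@np.linalg.inv(T).T)
k=(L[:,2]>.0)&(L[:,2]<.1)&(abs(L[:,1])<.07)&(abs(L[:,0])<.03)
if k.any(): print("tip z",np.percentile(L[k,2],[50,99.5]).round(3))
x,y=float(sys.argv[1]),float(sys.argv[2])
for lo,hi in((.098,.112),(.015,.055)):
    m=(np.hypot(P[:,0]-x,P[:,1]-y)<.03)&(P[:,2]>lo)&(P[:,2]<hi);q=P[m]
    if len(q): print(lo,len(q),q.mean(0).round(4),"mid",((q.min(0)+q.max(0))/2).round(4),np.ptp(q,axis=0).round(3))
if len(sys.argv)>3: cv2.imwrite("pics/"+sys.argv[3],cv2.cvtColor(w["color"],cv2.COLOR_RGB2BGR))
E
python3 w.py .5435 -.2125 w1.png
```

```text
time: 1.95
tcp_pos: [0.542, -0.2139, 0.2524]
tcp_rot: [2.425, 1.997, 0.0]
contact_force: [-0.4, -0.4, 0.8]
opening: 0.498
finger_force: 0.0
1.95 [ 0.54200932 -0.21385247  0.25235059] y [ 0.981 -0.192] z [ 0. -0. -1.] q [-0.42  0.25  1.99 -0.    0.9  -0.22] open 0.49823914941796565
tip z [0.033 0.078]
0.098 233 [ 0.5423 -0.2135  0.1034] mid [ 0.5422 -0.2142  0.1016] [0.015 0.015 0.007]
0.015 283 [ 0.5439 -0.2052  0.0441] mid [ 0.5424 -0.2128  0.0352] [0.031 0.029 0.04 ]
```

View pics/w1.png

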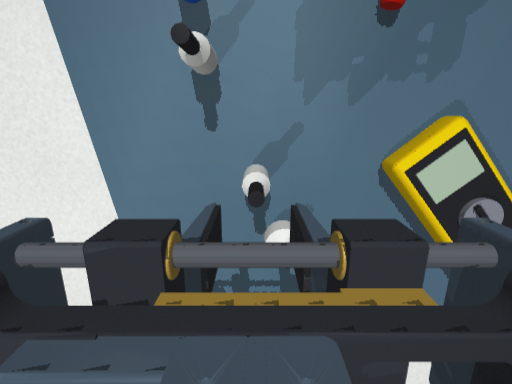

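The wrist view shows the cap at (256,195), centred between the fingers; the squat bottle lies behind at (280,235). I'll descend and grip.

```bash
python3 -m jog '{"offset":[[0,0,-0.6],[0,0,-1.2],[0,0,-1.8],[0,0,-2.2],[0,0,-2.5],[0,0,-2.5],[0,0,-2.5],[0,0,-2.5],[0,0,-2.5],[0,0,-2.5],[0,0,-2.5],[0,0,-2.5]],"dr":[[0,0,0],[0,0,0],[0,0,0],[0,0,0],[0,0,0],[0,0,0],[0,0,0],[0,0,0],[0,0,0],[0,0,0],[0,0,0],[0,0,0]],"gripper":[0,0,0,0,0,0,0.9,0.9,0.9,0.9,0.9,0.9]}' 15
```

```text
time: 3.5
tcp_pos: [0.5427, -0.213, 0.1526]
tcp_rot: [2.424, 1.998, 0.0]
contact_force: [0.0, -0.0, 5.3]
opening: 0.172
finger_force: 15.0
```

```bash
python3 -m jog '{"offset":[[0,0,0.3],[0,0,0.9],[0,0,1.8],[0,0,2.7],[0,0,3.5],[-0.05,1,3.5],[-0.1,2.2,3.5],[-0.13,3.4,3.5],[-0.16,4.6,3.5],[-0.19,5.8,3.5],[-0.22,7,3.5],[-0.24,8,3.5]],"dr":[[0,0,0],[0,0,0],[0,0,0],[0,0,0],[0,0,0],[0,0,0],[0,0,0],[0,0,0],[0,0,0],[0,0,0],[0,0,0],[0,0,0]],"gripper":[0.9,0.9,0.9,0.9,0.9,0.9,0.9,0.9,0.9,0.9,0.9,0.9]}' 
python3 -m jog '{"offset":[[-0.01,0.5,0],[-0.02,0.87,0],[-0.02,0.87,0],[-0.02,0.87,0],[-0.02,0.87,0],[-0.02,0.87,0]],"dr":[[0,0,0],[0,0,0],[0,0,0],[0,0,0],[0,0,0],[0,0,0]],"gripper":[0.9,0.9,0.9,0.9,0.9,0.9]}'
python3 w.py .532 .142 w2.png
python3 - <<'E'
from h import *
from scipy.spatial.transform import Rotation as R
from scipy.optimize import least_squares
s=state();w=read_camera("wrist");T=np.eye(4);T[:3,:3]=R.from_rotvec(s["tcp_rot"]).as_matrix();T[:3,3]=s["tcp_pos"]
P,u,v=pts(w,np.ones(w["depth"].shape,bool),T@w["tool_from_camera"])
r=P[(abs(P[:,2]-.044)<.004)&(abs(np.hypot(P[:,0]-.532,P[:,1]-.142)-.072)<.008)][:,:2]
f=least_squares(lambda p:np.hypot(*(r-p).T)-.072,[.532,.142],loss="soft_l1",f_scale=.002);print("rim",len(r),f.x)
q=P[(P[:,2]>.1)&(P[:,2]<.114)&(np.hypot(P[:,0]-.532,P[:,1]-.142)<.07)][:,:2].astype(np.float32)
if len(q)>20:
    _,l,c=cv2.kmeans(q,3,None,(3,50,1e-5),10,cv2.KMEANS_PP_CENTERS)
    for i in range(3): print(c[i],(l==i).sum(),np.ptp(q[l[:,0]==i],axis=0))
E
```

```text
time: 5.0
tcp_pos: [0.5324, 0.1087, 0.2929]
tcp_rot: [2.423, 1.999, 0.001]
contact_force: [-0.3, 0.6, 0.0]
opening: 0.173
finger_force: 15.0
time: 5.75
tcp_pos: [0.532, 0.1414, 0.2922]
tcp_rot: [-2.425, -1.998, 0.0]
contact_force: [-0.2, -0.2, -0.4]
opening: 0.169
finger_force: 15.0
5.75 [0.53204959 0.14135625 0.29220307] y [ 0.982 -0.191] z [-0. -0. -1.] q [ 0.22  0.14  2.04 -0.    0.96  0.41] open 0.16885054817317177
tip z [0.05 0.1 ]
0.015 106 [0.535  0.1292 0.0352] mid [0.5308 0.1379 0.0351] [0.057 0.041 0.039]
rim 933 [0.53086127 0.14290527]
[0.4982807  0.17239162] 202 [0.01542747 0.01544176]
[0.5681026  0.13729672] 386 [0.02361584 0.05854519]
[0.48999676 0.12974785] 191 [0.01515755 0.01542231]
```

View pics/w2.png

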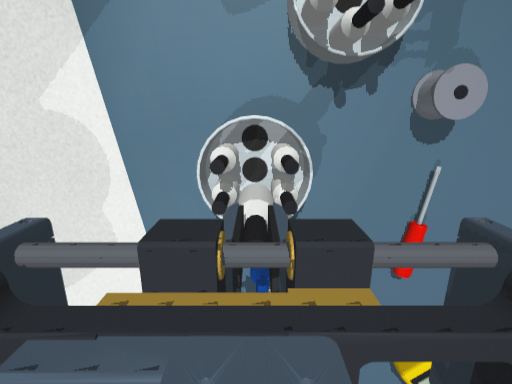

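The wrist view shows the tub with the ring gap at (255,138), the middle at (255,168) and the bottle held at (256,215). The centre is about 2 mm further in y. Next I lower it.

```bash
python3 -m jog '{"offset":[[-0.02,0.05,-0.4],[-0.02,0.05,-0.8],[-0.02,0.05,-1.2],[-0.02,0.05,-1.6],[-0.02,0.05,-2],[-0.02,0.05,-2.4],[-0.02,0.05,-2.8],[-0.02,0.05,-3.1],[-0.02,0.05,-3.25],[-0.02,0.05,-3.3],[-0.02,0.05,-3.3],[-0.02,0.05,-3.3]],"dr":[[0,0,0],[0,0,0],[0,0,0],[0,0,0],[0,0,0],[0,0,0],[0,0,0],[0,0,0],[0,0,0],[0,0,0],[0,0,0],[0,0,0]],"gripper":[0.9,0.9,0.9,0.9,0.9,0.9,0.9,0.9,0.9,0.9,0.9,0.9]}' 
python3 -m jog '{"offset":[[0,0,-0.03],[0,0,-0.05],[0,0,-0.05],[0,0,-0.05]],"dr":[[0,0,0],[0,0,0],[0,0,0],[0,0,0]],"gripper":[0.9,0.9,0.9,0.9]}'
```

```text
time: 7.35
tcp_pos: [0.5314, 0.144, 0.1607]
tcp_rot: [2.424, 1.998, 0.001]
contact_force: [0.2, 0.3, 0.3]
opening: 0.169
finger_force: 15.0
time: 7.85
tcp_pos: [0.5312, 0.1439, 0.1582]
tcp_rot: [-2.424, -1.999, 0.0]
contact_force: [0.3, 0.3, -0.2]
opening: 0.171
finger_force: 15.0
```

```bash
python3 -m jog '{"offset":[[0,0,-0.02],[0,0,-0.03],[0,0,-0.03],[0,0,-0.03]],"dr":[[0,0,0],[0,0,0],[0,0,0],[0,0,0]],"gripper":[0.9,0.9,0.9,0.9]}'
```

```text
time: 8.35
tcp_pos: [0.5316, 0.144, 0.1576]
tcp_rot: [2.424, 1.998, 0.001]
contact_force: [-2.5, -0.9, 8.4]
opening: 0.175
finger_force: 15.0
```

Contact is felt. I'll open only a few mm and rise straight up.

```bash
python3 -m jog '{"offset":[[0,0,0],[0,0,0],[0,0,0],[0,0,0],[0,0,0.3],[0,0,0.7],[0,0,1.2],[0,0,1.8],[0,0,2.4],[0,0,2.8],[0,0,2.8],[0,0,2.8]],"dr":[[0,0,0],[0,0,0],[0,0,0],[0,0,0],[0,0,0],[0,0,0],[0,0,0],[0,0,0],[0,0,0],[0,0,0],[0,0,0],[0,0,0]],"gripper":[0.6,0.48,0.48,0.48,0.48,0.48,0.48,0.48,0.48,0.48,0.48,0.48]}' 
python3 w.py .5313 .1435
python3 - <<'E'
from h import *
c=read_camera("top");cv2.imwrite("pics/t2.png",cv2.cvtColor(cv2.resize(c["color"][150:260,150:360],None,fx=3.5,fy=3.5),cv2.COLOR_RGB2BGR))
E
```

```text
time: 9.85
tcp_pos: [0.5309, 0.1438, 0.2685]
tcp_rot: [-2.424, -1.998, 0.001]
contact_force: [0.8, -0.2, -0.5]
opening: 0.261
finger_force: 0.0
9.85 [0.53086257 0.14379826 0.26846885] y [ 0.982 -0.191] z [-0.001 -0.    -1.   ] q [0.22 0.18 2.05 0.   0.91 0.41] open 0.2608181930674869
tip z [0.035 0.077]
0.098 235 [0.531  0.1438 0.1076] mid [0.5308 0.1429 0.1042] [0.015 0.015 0.012]
0.015 282 [0.5318 0.1413 0.0372] mid [0.5295 0.1402 0.0349] [0.055 0.053 0.04 ]
```

The first bottle stands at (0.531, 0.144) with its top at about 0.109. On to the second.

```bash
python3 -m jog '{"offset":[[-0.1,-1,0],[-0.2,-2.2,0],[-0.3,-3.4,0],[-0.45,-4.6,-0.2],[-0.5,-5.28,-0.4],[-0.5,-5.28,-0.4],[-0.5,-5.28,-0.4],[-0.5,-5.28,-0.4]],"dr":[[0,0,0],[0,0,0],[0,0,0],[0,0,0],[0,0,0],[0,0,0],[0,0,0],[0,0,0]],"gripper":[0.48,0.48,0.2,0,0,0,0,0]}' 
python3 w.py .511 -.067
```

```text
time: 10.95
tcp_pos: [0.5113, -0.0666, 0.2531]
tcp_rot: [-2.423, -2.0, -0.0]
contact_force: [0.2, -0.6, 1.1]
opening: 0.501
finger_force: 0.0
10.95 [ 0.51132947 -0.06660865  0.25305735] y [ 0.982 -0.19 ] z [-0.  0. -1.] q [-0.17  0.14  2.12  0.    0.87  0.02] open 0.5013943354885401
tip z [0.033 0.078]
0.098 235 [ 0.5096 -0.067   0.1032] mid [ 0.5094 -0.0675  0.1018] [0.015 0.015 0.007]
0.015 300 [ 0.511  -0.0588  0.0441] mid [ 0.5094 -0.0662  0.0352] [0.032 0.029 0.04 ]
```

View pics/t2.png

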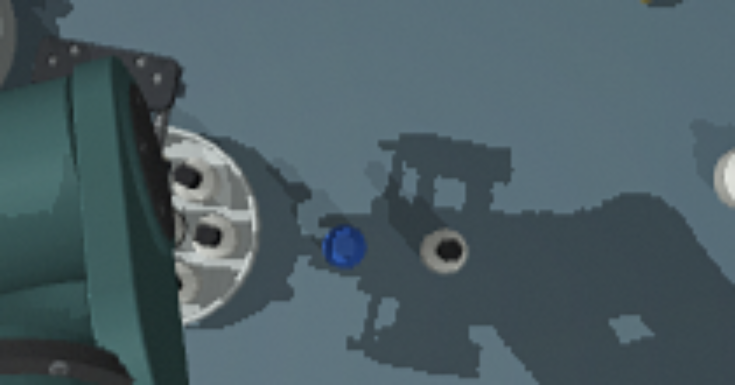

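The arm hides the middle in that top view; the second bottle is undisturbed at (445,250), with the blue one at (345,247). I'll descend with a 1.6 mm x correction and grip.

```bash
python3 -m jog '{"offset":[[-0.04,0,-0.6],[-0.04,0,-1.2],[-0.04,0,-1.8],[-0.04,0,-2.2],[-0.04,0,-2.5],[-0.04,0,-2.5],[-0.04,0,-2.5],[-0.04,0,-2.5],[-0.04,0,-2.5],[-0.04,0,-2.5],[-0.04,0,-2.5],[-0.04,0,-2.5]],"dr":[[0,0,0],[0,0,0],[0,0,0],[0,0,0],[0,0,0],[0,0,0],[0,0,0],[0,0,0],[0,0,0],[0,0,0],[0,0,0],[0,0,0]],"gripper":[0,0,0,0,0,0,0.9,0.9,0.9,0.9,0.9,0.9]}' 15
```

```text
time: 12.5
tcp_pos: [0.5099, -0.0674, 0.1533]
tcp_rot: [2.424, 1.998, 0.001]
contact_force: [-0.9, -0.3, 5.4]
opening: 0.166
finger_force: 15.0
```

```bash
python3 -m jog '{"offset":[[0,0,0.3],[0,0,0.9],[0,0,1.8],[0,0,2.7],[0,0,3.5],[0.1,1,3.5],[0.25,2.2,3.5],[0.4,3.4,3.5],[0.55,4.6,3.5],[0.68,5.7,3.5],[0.75,6.35,3.5],[0.75,6.35,3.5]],"dr":[[0,0,0],[0,0,0],[0,0,0],[0,0,0],[0,0,0],[0,0,0],[0,0,0],[0,0,0],[0,0,0],[0,0,0],[0,0,0],[0,0,0]],"gripper":[0.9,0.9,0.9,0.9,0.9,0.9,0.9,0.9,0.9,0.9,0.9,0.9]}' 
python3 -m jog '{"offset":[[0,0,0],[0,0,0],[0,0,0]],"dr":[[0,0,0],[0,0,0],[0,0,0]],"gripper":[0.9,0.9,0.9]}'
python3 w.py .5396 .1869 w3.png
```

```text
time: 14.0
tcp_pos: [0.5394, 0.188, 0.2935]
tcp_rot: [-2.422, -2.001, -0.0]
contact_force: [-0.4, -0.5, -0.8]
opening: 0.166
finger_force: 15.0
time: 14.38
tcp_pos: [0.5396, 0.186, 0.2931]
tcp_rot: [2.425, 1.997, 0.0]
contact_force: [0.3, -0.4, -0.6]
opening: 0.17
finger_force: 15.0
14.375 [0.5396144  0.18603998 0.29314084] y [ 0.982 -0.191] z [ 0. -0. -1.] q [ 0.29  0.18  2.   -0.    0.97  0.48] open 0.17032069297748464
tip z [0.05 0.1 ]
0.015 214 [0.5419 0.1959 0.0378] mid [0.5376 0.19   0.0351] [0.055 0.053 0.039]
```

View pics/w3.png

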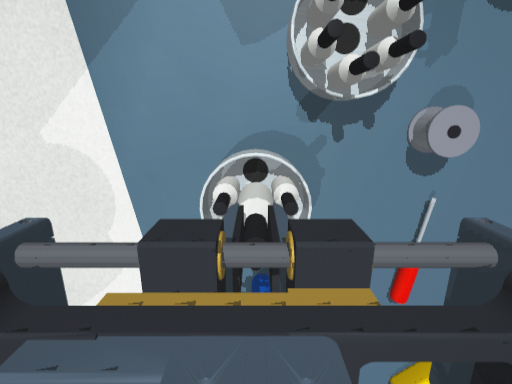

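The gap at (256,170) lines up symmetrically with the held bottle, so I lower it.

```bash
python3 -m jog '{"offset":[[0,0,-0.4],[0,0,-0.8],[0,0,-1.2],[0,0,-1.6],[0,0,-2],[0,0,-2.4],[0,0,-2.8],[0,0,-3.1],[0,0,-3.25],[0,0,-3.3],[0,0,-3.3],[0,0,-3.3]],"dr":[[0,0,0],[0,0,0],[0,0,0],[0,0,0],[0,0,0],[0,0,0],[0,0,0],[0,0,0],[0,0,0],[0,0,0],[0,0,0],[0,0,0]],"gripper":[0.9,0.9,0.9,0.9,0.9,0.9,0.9,0.9,0.9,0.9,0.9,0.9]}' 
python3 -m jog '{"offset":[[0,0,-0.03],[0,0,-0.06],[0,0,-0.08],[0,0,-0.08],[0,0,-0.08]],"dr":[[0,0,0],[0,0,0],[0,0,0],[0,0,0],[0,0,0]],"gripper":[0.9,0.9,0.9,0.9,0.9]}'
```

```text
time: 15.92
tcp_pos: [0.5398, 0.1867, 0.1615]
tcp_rot: [2.424, 1.998, 0.001]
contact_force: [-0.4, 0.4, -0.7]
opening: 0.169
finger_force: 15.0
time: 16.55
tcp_pos: [0.5399, 0.1868, 0.1583]
tcp_rot: [2.424, 1.998, 0.001]
contact_force: [-2.0, -0.5, 7.4]
opening: 0.17
finger_force: 15.0
```

Contact again; release and rise, then swing clear to look.

```bash
python3 -m jog '{"offset":[[0,0,0],[0,0,0],[0,0,0],[0,0,0],[0,0,0.3],[0,0,0.7],[0,0,1.2],[0,0,1.8],[0,0,2.4],[0,0,3],[0,0,3.5],[0,0,3.5]],"dr":[[0,0,0],[0,0,0],[0,0,0],[0,0,0],[0,0,0],[0,0,0],[0,0,0],[0,0,0],[0,0,0],[0,0,0],[0,0,0],[0,0,0]],"gripper":[0.6,0.48,0.48,0.48,0.48,0.48,0.48,0.48,0.48,0.48,0.48,0.48]}' 
python3 -m jog '{"offset":[[0,-1,0.2],[0,-2.2,0.2],[0,-3.4,0.2],[0,-4.6,0.2],[0,-5.8,0.2],[0,-7,0.2],[0,-7,0.2],[0,-7,0.2],[0,-7,0.2]],"dr":[[0,0,0],[0,0,0],[0,0,0],[0,0,0],[0,0,0],[0,0,0],[0,0,0],[0,0,0],[0,0,0]],"gripper":[0.48,0.48,0.48,0.48,0.48,0.48,0.48,0.48,0.48]}'
python3 - <<'E'
from h import *
for n in("top","scene"):
    c=read_camera(n);P,u,v=pts(c,np.ones(c["depth"].shape,bool))
    for x,y in((.5312,.1437),(.5396,.1869)):
        q=P[(np.hypot(P[:,0]-x,P[:,1]-y)<.018)&(P[:,2]>.095)&(P[:,2]<.12)];print(n,len(q),q.mean(0).round(4),q[:,2].max().round(3))
    if n=="top":cv2.imwrite("pics/t3.png",cv2.cvtColor(cv2.resize(c["color"][170:260,150:360],None,fx=3.8,fy=3.8),cv2.COLOR_RGB2BGR))
E
```

```text
time: 18.05
tcp_pos: [0.5402, 0.1868, 0.2999]
tcp_rot: [2.423, 1.998, 0.005]
contact_force: [-0.4, -0.3, -1.3]
opening: 0.258
finger_force: 0.0
time: 19.18
tcp_pos: [0.5395, -0.0924, 0.3055]
tcp_rot: [-2.422, -2.0, 0.0]
contact_force: [-0.6, -0.1, 0.4]
opening: 0.262
finger_force: 0.0
top 37 [0.5313 0.1399 0.1086] 0.113
top 43 [0.54   0.1831 0.1078] 0.114
scene 50 [0.5341 0.1425 0.1044] 0.11
scene 49 [0.5426 0.1859 0.1045] 0.11
```

View pics/t3.png

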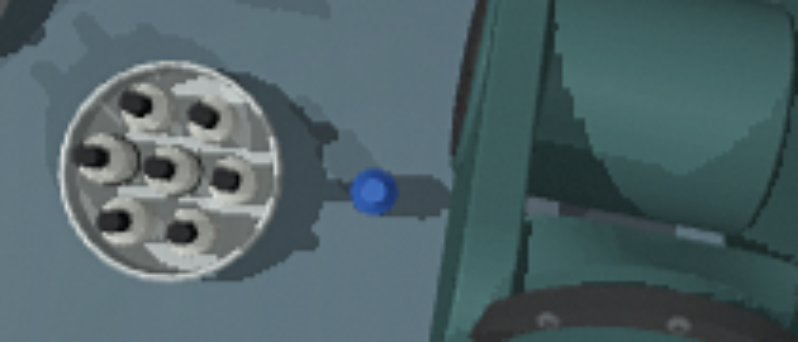

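The picture shows an even rosette of seven: the middle bottle is at (165,170) and the gap bottle at (100,157). Both are upright at 109 mm.

```bash
python3 -c "from station import *; print(job_done())"
```

```text
the job is handed in; nothing more can be done
None
```

Both loose slim bottles now stand upright in the right-hand caddy, one in the middle and one in the ring gap; the arm is clear and I handed the job in at about 19 s, though the interface returned no verdict.

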